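# Level the griddle by its screw foot and hold the spirit level down

### The arm

A 6-joint arm with a two-finger parallel gripper is mounted at the origin on the work surface. World frame = base frame: x ahead of the robot, y to its left, z up, the work surface at z = 0. Lengths are in m, angles in rad, forces in N, time in s.
With the tool pointing down it reaches from about 0.25 to 0.8 m from the base axis. Payload 3.9 kg.
Tool frame: the origin (TCP) lies at the very end of the fingers, on their centre line; the grasp point (between the pads) lies 19 mm behind it (env.hold_point_z is the distance from the TCP to the grasp point, in m); z points along the fingers, y is the line along which they close (so a half turn about z gives the same grasp; the last joint's range is limited). The gripper opens to 85 mm and grips with 20 to 120 N. Pads are 22 mm wide; open, the fingers measure 114 mm over their backs; the gripper's body (76 mm by 85 mm) begins 54 mm behind the grasp point. The pads swing forward as they close: fully open they stand 13 mm farther back than shut.
Start: joints at [1.26, 0.26, -0.138, 1.173, 0, 1.571], TCP at [0.161, 0.5, 0.231] pointing down, gripper open.
Joint ranges: [-2.78, 2.78], [-0.83, 1.72], [-1.28, 1.37], [-1.9, 2.12], [-1.57, 1.48], [-3.14, 3.14]. Speed limits (rad/s): [2.57, 2.57, 3.14, 3.14, 3.14, 3.14].

### API

Orientations are given as a unit quaternion [x, y, z, w].
In Python, from plant import env gives the robot as it stands. Calls block until the motion is done:
- env.reach(position, orientation): joint-space move of the TCP to a pose.
- env.move_straight(position, frame=None, vel=0.15): straight line of the TCP; frame=None keeps the orientation; vel is the mean speed in m/s.
- env.movej(angles): joint-space move.
- env.command_gripper(opening, force=None): finger opening in m; force is the grip in N (None keeps the last); returns when the fingers have stopped.
- env.hold(seconds).
- env.solve_ik(position, orientation): joint angles nearest the present ones, or None.
- env.observe(): the state.
- env.snapshot(name): name is "side" or "top" or "wrist"; returns (picture, depth): 420x560x3 uint8, red, green, blue; 420x560 float32, m along the optical axis (not along the pixel's ray), 0 where there is no reading.
- env.get_calibration(name): a dict with "K" (3x3 intrinsics, pixels), "k1" (the pictures are not rectified: a ray, as slopes to the right and down, at radius r is drawn at 1 + k1 r^2 times it, then the intrinsics apply), "R" (3x3) and "t" (3): a world point X has camera coordinates R X + t; the wrist camera has in their place "mount" (4x4, takes a point from camera to tool coordinates, whose origin is the TCP and whose axes are the flange's). Camera axes: x right, y down, z forward; pixel columns grow to the right and rows downward; lengths in m; the calibration is good to about 2 mm. A picture is of the moment at which its call begins: read the wrist's pose just before it. get_calibration takes no time and is no camera call.
A pose or a line that the arm cannot do raises env.IKError and nothing moves.
- env.close_job(): hands the job in; it is judged then, once.
The state is a dict: "clock": time; "joint_pos": joint angles; "qvel": joint speeds; "joint_torque": joint torques, N m; "tcp_pos": TCP position; "tool_rot": TCP orientation; "contact_force": force on the tool from outside, world axes, zero at the start; "moment": the same for the moment, N m; "width": finger opening in m; "finger_force": force on a finger pad.
Only numpy, scipy, OpenCV 4.12 (cv2) and the standard library are available. Lean on these libraries where they do the work, as an engineer would, in place of code of your own. Each camera call takes 0.05 s, during which the arm holds its last target. There are 200 camera calls.

### The job

The round griddle is out of level: it leans along the line that runs from its single foot on the robot's right across the plate. Lay the spirit level on its base across the middle of the griddle plate, along that line, and let go of it; then turn the black hand knob on that right-hand foot until the bubble stands between the two lines of the vial. Last, press the level firmly down onto the plate from above and finish while still pressing, bubble between the lines, so that I can tighten the lock nut; leave the other things on the table where they are.

Things in the scene. Friction and masses are not known exactly. Their poses are not given: they have to be found in the camera images.
- level: Aluminium spirit level 230 mm long (own x), 24 wide (y), 45 high (z), 0.35 kg, standing on its base on the table left or right of the griddle. Origin: centre of its underside. The middle 64 mm of its top is a window with the vial in it; there the full-width body is only 24 mm high. The ends beyond, up to 115 mm from the centre, are flat on top at 45 mm. Balances when picked at the middle.
- bubble (a joint): How far the pale bubble stands from the vial's middle, in m, positive towards the level's own +x end, at most 0.015. It floats to the higher end, 1 mm per 1 mrad of slope along x, and needs about 1.5 s to come to rest. It is 14.6 mm long and is between the two black lines while within 0.002 of the middle.
- griddle: Stainless drum with a flat dark round plate of 300 mm diameter on top and three arms with screw feet, two left, one right. Fixed; it only tips about the line through its two left feet, at first 3.5 to 7.5 mrad low at the right-hand foot. Origin: on the table midway between the left feet; x along those feet, away from the robot; y from the right-hand foot across the plate (world y within 0.35 rad).
- plate_centre (a point): Middle of the griddle plate's upper face, about 90 mm above the table; the plate is flat, 150 mm in radius, without a rim. The control box is on the drum's front, lower than the plate.
- knob_grip (a point): On the upright axis of the right-hand foot, 100 mm above the table, 212 mm from the plate's centre: where to grip its black fluted knob, 42 mm across, from 84 to 114 mm high, at any angle. Clockwise from above raises that side: one turn lifts it 4 mm and moves the bubble 12.6 mm towards the knob (2 mm per rad). Stiff (0.12 N m), stays where left and at its height. The other two feet are locked.
- rolling_pin: Bystander: wooden rolling pin 250 mm long, 30 mm thick, lying on the table on the side of the griddle where the level is not. Origin: its underside, middle.
- scraper: Bystander: steel dough scraper 120 mm wide with a white grip, lying on the table, front right. Origin: on its underside.
- bowl: Bystander: white bowl, 124 mm across, 55 mm high, behind the griddle to the right. Origin: centre of its underside.
- oil_bottle: Bystander: amber bottle, 64 mm in diameter, 190 mm high, back left. Origin: centre of its underside.
- jar: Bystander: clear jar with a steel lid, 72 mm in diameter, 95 mm high, back right. Origin: centre of its underside.
- spatula: Bystander: spatula 280 mm long lying on the table, front left. Origin: on its underside.

How it is judged:
By the outcome, as a careful person would: the job done as asked, in the order asked, and still so for the second after the job is handed in, while the arm keeps its last pose, push and grip.
It also fails if it takes over 72 s, if anything falls off the work surface, if the arm or the gripper's body presses on something with over 40 N, if the wrist force passes 120 N, or if a joint passes its speed limit or range.

## Working session

There is one attempt and no reset: what is moved stays moved. The work goes in short steps, each a Python script; the robot and the scene stay as the last script left them, time stands still between calls to the robot, and variables do not carry over. Pictures are saved under pics/ and viewed, at most 10 in all, crops included, and the job is handed in when it is done.

```bash
ls; mkdir -p pics
python3 - <<'E'
from plant import env
import cv2,numpy as np
ims={}
for n in("top","side"):
    p,d=env.snapshot(n); np.savez(f"pics/{n}0.npz",p=p,d=d); cv2.imwrite(f"pics/{n}0.png",p[:,:,::-1])
    print(n,env.get_calibration(n))
print(env.get_calibration("wrist"),env.observe(),env.hold_point_z)
E
```

```text
pics
top {'K': array([[447.65032258,   0.        , 274.56886136],
       [  0.        , 447.65032258, 202.47021477],
       [  0.        ,   0.        ,   1.        ]]), 'k1': -0.04060462599484975, 'R': array([[ 0.01974129, -0.99967459, -0.01615518],
       [-0.99057166, -0.01736548, -0.1358905 ],
       [ 0.13556574,  0.01868552, -0.99059214]]), 't': array([-0.00493073,  0.53137967,  1.28773779])}
side {'K': array([[415.24105533,   0.        , 276.25251443],
       [  0.        , 415.24105533, 211.92911678],
       [  0.        ,   0.        ,   1.        ]]), 'k1': -0.09720604404325787, 'R': array([[ 0.99116132, -0.13133929, -0.01868759],
       [-0.08247446, -0.49971346, -0.86225543],
       [ 0.10390958,  0.85617548, -0.50612879]]), 't': array([-0.50700119,  0.10012565,  1.08441469])}
{'K': array([[358.12908929,   0.        , 279.34051472],
       [  0.        , 358.12908929, 205.1379274 ],
       [  0.        ,   0.        ,   1.        ]]), 'k1': -0.0346454970791026, 'mount': array([[ 1.13295900e-04, -9.61625204e-01, -2.74366459e-01,
         6.89151711e-02],
       [ 9.9999986
[... 270 characters left out ...]
ay([ 1.26001126e+00,  2.60562812e-01, -1.39261623e-01,  1.17271153e+00,
        3.07054501e-05,  1.57078176e+00]), 'qvel': array([ 7.71207636e-04, -5.17398123e-04,  4.46690870e-03,  7.49814573e-04,
        9.93303513e-04,  2.39714046e-05]), 'joint_torque': array([-2.12343593e-04, -4.06508803e+01,  2.54526812e+01,  1.00941252e-02,
        2.26422060e-05,  1.15970508e-06]), 'tcp_pos': array([0.16034644, 0.4992531 , 0.2305691 ]), 'tool_rot': array([ 1.54760673e-01,  9.87951607e-01, -8.56961599e-04, -1.49794104e-04]), 'contact_force': array([-0.41833905, -0.1694525 ,  0.12403325]), 'moment': array([-0.02861444,  0.01703561, -0.04039744]), 'finger_force': 0.0, 'width': 0.08536108784828425} 0.0187
```

View pics/top0.png

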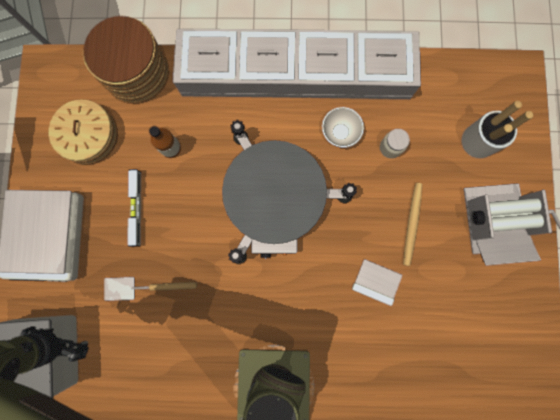

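View pics/side0.png

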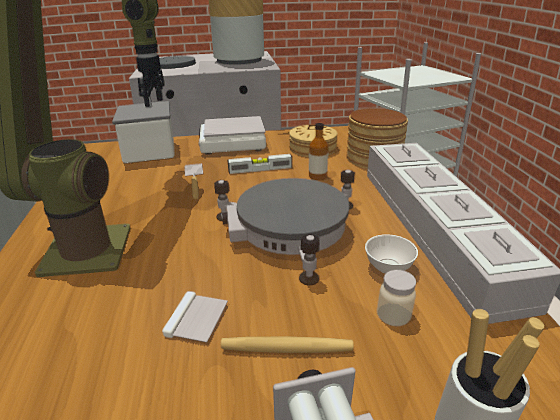

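Top picture: the level runs from (133,171) to (133,246), plate centre is near (275,192) and the knob near (348,192). I'll use depth to get positions.

```bash
cat > h.py <<'E'
from plant import env
import cv2,numpy as np
from scipy.spatial.transform import Rotation as Ro
def pose():
    o=env.observe(); T=np.eye(4); T[:3,:3]=Ro.from_quat(o["tool_rot"]).as_matrix(); T[:3,3]=o["tcp_pos"]; return T
def c2w(n,tcp=None):
    c=env.get_calibration(n)
    if n=="wrist": return tcp@c["mount"]
    T=np.eye(4); T[:3,:3]=c["R"].T; T[:3,3]=-c["R"].T@c["t"]; return T
def rays(n,uv):
    c=env.get_calibration(n)
    q=cv2.undistortPoints(np.asarray(uv,float).reshape(-1,1,2),c["K"],np.array([c["k1"],0,0,0.]))[:,0]
    return np.c_[q,np.ones(len(q))]
def onz(n,uv,z,tcp=None):
    T=c2w(n,tcp); r=rays(n,uv)@T[:3,:3].T; o=T[:3,3]
    return o+r*((z-o[2])/r[:,2])[:,None]
def cloud(n,d,tcp=None):
    v,u=np.mgrid[:420,:560]; T=c2w(n,tcp)
    P=(rays(n,np.c_[u.ravel(),v.ravel()])*d.reshape(-1,1))@T[:3,:3].T+T[:3,3]
    return P.reshape(420,560,3)
def quat(psi): # tool down, closing line (tool y) at world heading psi
    y=np.array([np.cos(psi),np.sin(psi),0]); z=np.array([0,0,-1.])
    return Ro.from_matrix(np.c_[np.cross(y,z),y,z]).as_quat()
E
python3 - <<'E'
from h import *
f=np.load("pics/top0.npz"); P=cloud("top",f["d"]); p=f["p"].astype(int)
def sel(u0,u1,v0,v1,z0,z1):
    q=P[v0:v1,u0:u1].reshape(-1,3); return q[(q[:,2]>z0)&(q[:,2]<z1)]
q=sel(215,335,135,250,.08,.1)
(c,r,a)=cv2.minAreaRect(q[:,:2].astype(np.float32)); print("plate",c,r,np.median(q[:,2]), cv2.minEnclosingCircle(q[:,:2].astype(np.float32)))
q=sel(335,362,178,208,.095,.14); print("knob",q.mean(0),q.max(0),q.min(0),len(q))
q=sel(336,362,178,208,.128,.2); print("above",len(q))
q=sel(120,148,160,255,.035,.055); print("level",cv2.minAreaRect(q[:,:2].astype(np.float32)),q.mean(0))
for b in((230,246,118,135),(228,246,246,266)):
    q=sel(*b,.05,.14);print("foot",q.mean(0),q.max(0))
print("knobpx",onz("top",[[348,192]],.114),"lev",onz("top",[[133,171],[133,246]],.045))
h=P[150:270,100:160]; 
big=cv2.resize(f["p"][150:270,90:380,::-1],None,fx=2.75,fy=2.75,interpolation=cv2.INTER_CUBIC); cv2.imwrite("pics/crop.png",big)
E
```

```text
plate (0.558344841003418, 0.006426170468330383) (0.2976398468017578, 0.29902732372283936) 0.08928305471988796 ((0.577791690826416, 0.023423653095960617), 0.17503900825977325)
knob [ 0.56000925 -0.20368117  0.11316165] [ 0.58011853 -0.1837659   0.12463121] [ 0.54047528 -0.22379112  0.09500941] 171
above 0
level ((0.5095153450965881, 0.42606472969055176), (0.23117154836654663, 0.026818547397851944), 2.698063850402832) [0.50740461 0.42545986 0.04307221]
foot [0.7366364  0.11436719 0.10931426] [0.76040769 0.1357432  0.12183659]
foot [0.37406646 0.10729711 0.10756415] [0.40090416 0.12929869 0.12229129]
knobpx [[ 0.55377067 -0.20054626  0.114     ]] lev [[0.61786574 0.43068517 0.045     ]
 [0.39433488 0.41663737 0.045     ]]
```

View pics/crop.png

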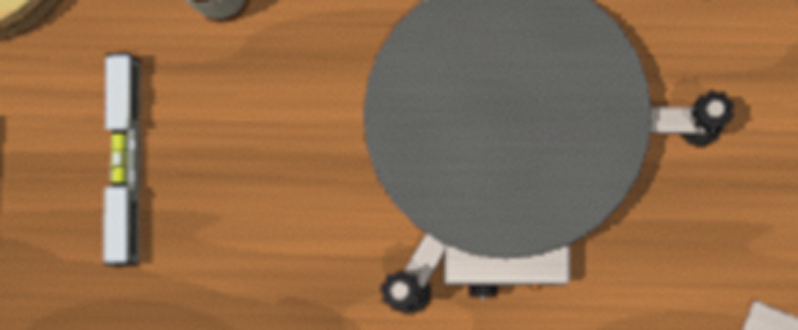

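Crop: the level lies about 3° off world x with its vial at crop (118,158). The knob is at (713,110) and the right arm points along y. Positions are good enough to move, so I'll go above the level, refine, and grasp.

Run:
```python
from h import *
psi=np.deg2rad(93)
# plan j6 choices
for nm,p,a in(("lev",[.507,.425,.25],93),("place",[.558,.006,.2],181),("place2",[.558,.006,.2],1),("press",[.558,.006,.2],91),("press2",[.558,.006,.2],-89),("knob",[.56,-.204,.18],0),("knob",[.56,-.204,.18],90),("knob2",[.56,-.204,.18],180),("knob2",[.56,-.204,.18],270)):
    q=env.solve_ik(p,quat(np.deg2rad(a))); print(nm,a,None if q is None else np.round(q,2))
q1=quat(psi); q2=quat(psi+np.pi)
a=[(env.solve_ik([.507,.425,.2],q),q) for q in(q1,q2)]
a=[x for x in a if x[0] is not None]; q=min(a,key=lambda x:abs(x[0][5]))[1]
env.reach([.507,.425,.2],q); T=pose(); p,d=env.snapshot("wrist")
cv2.imwrite("pics/w1.png",p[:,:,::-1]); P=cloud("wrist",d,T).reshape(-1,3)
m=(P[:,2]>.037)&(P[:,2]<.055)&(abs(P[:,0]-.507)<.15)&(abs(P[:,1]-.425)<.06)
print(cv2.minAreaRect(P[m][:,:2].astype(np.float32)),P[m].mean(0),P[m].max(0)); o=env.observe(); print(o["clock"],o["tcp_pos"],o["joint_pos"],T[:3,1])
```

```text
lev 93 [0.7  0.5  0.28 1.35 0.   0.65]
place 181 [ 0.01  0.33 -0.12  1.12  0.   -1.58]
place2 1 [ 0.01  0.33 -0.12  1.12  0.    1.56]
press 91 [ 0.01  0.33 -0.12  1.12  0.   -0.01]
press2 -89 [ 0.01  0.33 -0.12  1.12  0.    3.13]
knob 0 [-0.35  0.41 -0.06  1.11  0.    1.22]
knob 90 [-0.35  0.41 -0.06  1.11  0.   -0.35]
knob2 180 [-0.35  0.41 -0.06  1.11  0.   -1.92]
knob2 270 [-0.35  0.41 -0.06  1.11  0.    2.79]
((0.5103632807731628, 0.4294438660144806), (0.23032785952091217, 0.024255666881799698), 3.0826756954193115) [0.49783664 0.42862155 0.04477537] [0.62601272 0.4471004  0.04837467]
1.4833 [0.50590296 0.42575257 0.20026558] [6.99362122e-01 5.10680471e-01 1.70913312e-01 1.23107286e+00
 4.48395515e-04 6.45598431e-01] [-5.31019027e-02  9.98589078e-01  2.02875595e-04]
```

View pics/w1.png

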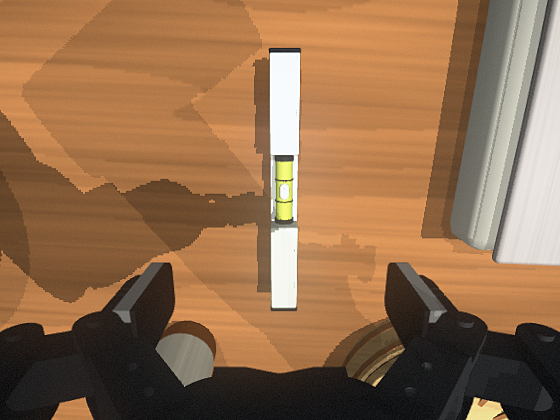

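Wrist picture: the level is upright with its vial at (284,190) and nothing near the fingers. I'll grasp it, lift, carry and lower onto the plate with force guarding.

Run:
```python
from h import *
q=quat(np.deg2rad(93.08)); L=[.5104,.4294]
env.move_straight([*L,.06],q,vel=.2); env.move_straight([*L,.004],vel=.06)
env.command_gripper(.015,force=50); o=env.observe(); print(o["clock"],o["width"],o["finger_force"],o["tcp_pos"],o["contact_force"])
env.move_straight([*L,.24],vel=.25); env.reach([.558,.006,.2],quat(np.deg2rad(.7)))
env.move_straight([.558,.006,.115],vel=.15)
f0=env.observe()["contact_force"][2]; z=.100
env.move_straight([.558,.006,z],vel=.05)
while z>.088:
    f=env.observe()["contact_force"][2]
    if f-f0>3: break
    z-=.001; env.move_straight([.558,.006,z],vel=.03)
o=env.observe(); print(z,f0,f,o["clock"],o["width"],o["tcp_pos"],o["joint_pos"])
T=pose();p,d=env.snapshot("wrist"); cv2.imwrite("pics/w2.png",p[:,:,::-1])
```

```text
4.0083 0.023335038982140933 50.627535581588745 [0.51057469 0.42975518 0.00434886] [0.77416175 0.10504775 1.5493427 ]
0.093 -2.7599345043703494 2.406903443942034 9.5917 0.023002544309705265 [0.55829168 0.00595048 0.09366806] [ 1.06561166e-02  4.07617625e-01 -2.97566851e-01  8.64710415e-01
  3.23473058e-06  1.56921305e+00]
```

View pics/w2.png

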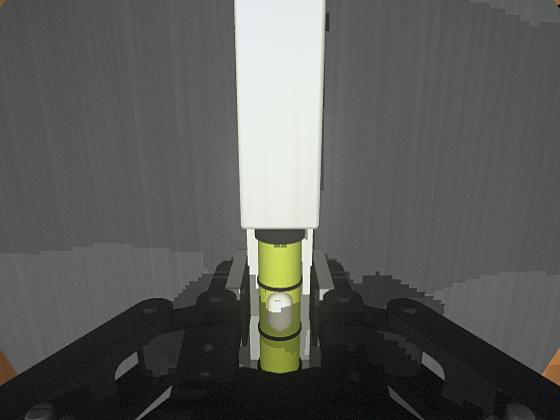

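Wrist picture: the level is on the plate between the pads, with the vial lines at rows 288 and 335. Now I'll release it, rise and look square-on at the vial.

```bash
cat >> h.py <<'E'
VC=np.array([.558,.006])
def look(name):
    # tool y along level; camera displaced along tool x; vial below
    a=np.deg2rad(90.7); env.reach([VC[0],VC[1],.2],quat(a)); env.hold(.3)
    T=pose(); p,d=env.snapshot("wrist"); np.savez(f"pics/{name}.npz",p=p,d=d,T=T)
    return p,d,T
E
python3 - <<'E'
from h import *
env.command_gripper(.06); x,y,z=env.observe()["tcp_pos"]
env.move_straight([x,y,.2],vel=.2)
p,d,T=look("b1"); env.hold(1.2); p,d,T=look("b1")
P=cloud("wrist",d,T).reshape(-1,3); m=(P[:,2]>.127)&(P[:,2]<.145)&(abs(P[:,0]-.558)<.04)&(abs(P[:,1])<.14)
print(cv2.minAreaRect(P[m][:,:2].astype(np.float32)),P[m].mean(0),env.observe()["clock"],env.observe()["joint_pos"])
cam=c2w("wrist",T); X=np.linalg.inv(cam)@np.array([.558,.006,.122,1]); k=env.get_calibration("wrist")["K"]; u=k@X[:3]/X[2]; print(u,T[:3,1])
u0,v0=int(u[0]),int(u[1]); c=p[max(0,v0-50):v0+50,max(0,u0-70):u0+70,::-1]; print(max(0,v0-50),max(0,u0-70))
cv2.imwrite("pics/b1.png",cv2.resize(c,None,fx=5,fy=5,interpolation=cv2.INTER_CUBIC))
E
```

```text
((0.558871865272522, 0.006281659007072449), (0.02530902996659279, 0.23098155856132507), 0.7092123627662659) [0.55757197 0.00678971 0.13398302] 14.3167 [ 1.07325851e-02  3.30872993e-01 -1.19319595e-01  1.12063014e+00
  7.16731379e-06 -1.44170344e-03]
[279.9206097  213.87819506   1.        ] [-1.22217967e-02  9.99925311e-01 -2.04778332e-06]
163 209
```

View pics/b1.png

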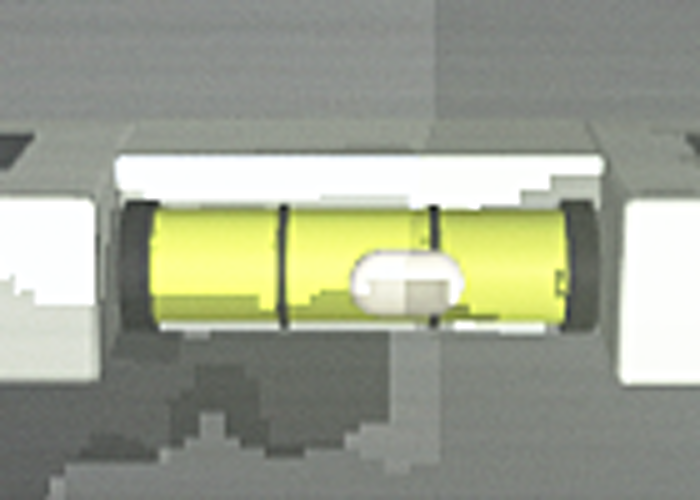

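Crop: the lines are at x=283 and 434 (middle 358.5) and the bubble spans 351–463 (centre 407). That puts it 6.3 mm away from the knob side, so I need about 3.16 rad clockwise.

```bash
cat >> h.py <<'E'
def tocw(K,turn,start,zt=.081):
    """grip knob at K with last joint at start, turn clockwise (j6 up) by turn"""
    c=env.solve_ik([*K,.17],quat(np.deg2rad(90))); psi=np.pi/2-(start-c[5])
    env.command_gripper(.065); env.reach([*K,.17],quat(psi)); env.move_straight([*K,zt],vel=.12)
    env.command_gripper(.03,force=60); o=env.observe(); print("grip",o["width"],o["finger_force"],o["contact_force"],o["joint_pos"][5],o["clock"])
    q=np.array(o["joint_pos"]); q=np.array(env.solve_ik([*K,zt],quat(psi))); q[5]+=turn; env.movej(q)
    o=env.observe(); print("turned",o["contact_force"],o["moment"],o["joint_pos"][5],o["clock"])
    env.command_gripper(.065); x,y,_=env.observe()["tcp_pos"]; env.move_straight([x,y,.2],vel=.2)
def bub(name,save=True):
    p,d,T=look(name); u0,v0=280,214
    cv2.imwrite(f"pics/{name}.png",cv2.resize(p[163:263,209:349,::-1],None,fx=5,fy=5,interpolation=cv2.INTER_CUBIC)); print(env.observe()["clock"])
E
python3 - <<'E'
from h import *
env.reach([.5605,-.2045,.22],quat(np.deg2rad(161))); env.hold(.2); T=pose(); p,d=env.snapshot("wrist")
P=cloud("wrist",d,T).reshape(-1,3); m=(P[:,2]>.105)&(P[:,2]<.135)&(np.hypot(P[:,0]-.5605,P[:,1]+.2045)<.04)
Q=P[m][:,:2].astype(np.float32); print(len(Q),cv2.minEnclosingCircle(Q),Q.mean(0))
K=np.array(cv2.minEnclosingCircle(Q)[0])
if np.hypot(*(K-[.5605,-.2045]))>.008: raise SystemExit("check")
K=(K+[.5605,-.2045])/2; print(K)
tocw(K,3.16,-1.6); bub("b2")
E
```

```text
2302 ((0.5623576045036316, -0.20349596440792084), 0.02099185809493065) [ 0.5619638  -0.20492168]
[ 0.5614288  -0.20399798]
grip 0.04088311691514929 60.243242383003235 [-1.29021188 -0.40409287  5.5146113 ] -1.599983927986695 17.7583
turned [-0.08540335  4.306586    4.68603974] [0.86493201 0.33493709 0.04469685] 1.5598372329981836 20.425
23.2667
```

View pics/b2.png

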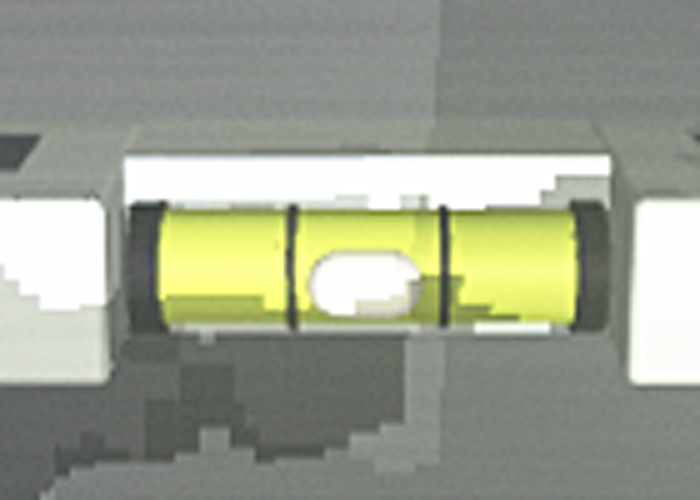

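Crop: the lines are at 292 and 443 (middle 367.5) and the bubble spans 308–422 (centre 365), so it is within 0.4 mm of the middle. Next is the press, with the open fingers straddling the window on the two flat ends.

Run:
```python
from h import *
C=[.5589,.0063]; env.command_gripper(.085); q=quat(np.deg2rad(90.7))
env.move_straight([*C,.14],q,vel=.15); env.hold(.2); f0=env.observe()["contact_force"][2]; z=.130
env.move_straight([*C,z],vel=.05); f=0
while z>.108:
    f=env.observe()["contact_force"][2]-f0
    if f>24: break
    z-=.001 if f<3 else .0005; env.move_straight([*C,z],vel=.02)
env.hold(2.); o=env.observe(); print(z,f0,o["contact_force"],o["moment"],o["tcp_pos"],o["width"],o["clock"])
p,d=env.snapshot("wrist"); cv2.imwrite("pics/w3.png",p[:,:,::-1]) ; print(env.observe()["contact_force"])
```

```text
0.1175 0.08277531049849964 [-8.00691557  0.3202953  26.40880943] [-0.10462834  1.62890095 -0.04352291] [0.55964725 0.00627763 0.12200572] 0.08472239006451804 30.7083
[-7.27521184 -0.26544751 25.43251198]
```

View pics/w3.png

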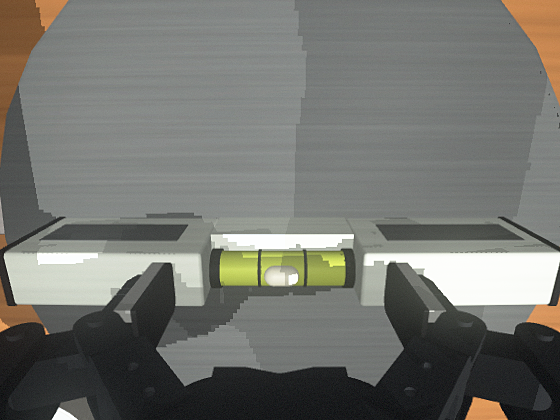

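Wrist picture: the fingers press on both flat ends with about 26 N. The lines are at 260 and 306 and the bubble spans 264–299, so it is between them. Handing in.

```bash
python3 -c "
from plant import env
print(env.close_job())"
```

```text
the job is handed in; nothing more can be done
None
```

The level lies across the middle of the plate along the lean line, the knob is turned about half a turn clockwise, and the bubble stood within about 1 mm of the middle as I handed in at about 31 s, with the gripper still pressing at about 25 N.

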